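# Nest the dosing cups for the two washers

### The arm

A 7-joint arm with a two-finger parallel gripper is mounted at the origin on the work surface. World frame = base frame: x ahead of the robot, y to its left, z up, the work surface at z = 0. Lengths are in m, angles in rad, forces in N, time in s.
With the tool pointing down it reaches from about 0.35 to 0.9 m from the base axis. Payload 19.9 kg.
Tool frame: the origin (TCP) lies at the very end of the fingers, on their centre line; the grasp point (between the pads) lies 19 mm behind it; z points along the fingers, y is the line along which they close (so a half turn about z gives the same grasp; the last joint's range is limited). The gripper opens to 85 mm and grips with 20 to 120 N. Pads are 22 mm wide; open, the fingers measure 114 mm over their backs; the gripper's body (76 mm by 85 mm) begins 54 mm behind the grasp point. The pads swing forward as they close: fully open they stand 13 mm farther back than shut.
Start: joints at [1.083, 0.417, -0.01, 1.614, 0.005, 1.111, -0.053], TCP at [0.27, -0.564, 0.231] pointing down, gripper open.
Joint ranges: [-2.81, 2.81], [-0.39, 2.02], [-1.27, 1.25], [0.06, 2.57], [-1.19, 4.33], [0.19, 2], [-2.82, 2.82]. Speed limits (rad/s): [1.89, 1.89, 2.39, 2.39, 3.01, 3.01, 3.01].

### API

Orientations are given as a unit quaternion [x, y, z, w].
In Python, from plant import ctrl gives the robot as it stands.
- The arm moves only by the tool jog_arm, never from a script. Its argument "increments" is a list of rows, each an object with "delta_pos": the shift along the tool's x, y, z in units of 60 mm (1.0 is 60 mm), a list of three; "turn": the turn, a rotation vector about the tool's x, y, z in units of 180 degrees (1.0 is 180 degrees), a list of three. In form: [{"delta_pos": [x, y, z], "turn": [wx, wy, wz]}, ...]. A call has 1 to 5 rows; each row shifts and turns the commanded pose from where the row before left it, along the tool's axes as they then stand; what a row does not reach is not made up. A row lasts 1/8 s, in which the tool goes at most 62.5 mm and 10.7 degrees, less where a joint would pass 70% of its speed; a pose out of reach is approached as far as the arm can. A call with a number of a shift or a turn outside -1 to 1 is refused whole. A call with a gripper value outside its range is refused whole. "claw" is the opening, from 0 (shut) to 1 (fully open), set as the call begins (left out, the last holds). The fingers move at their own pace and stop on an object; "squeeze" is the grip in N (left out, the last holds). Time passes only in rows, so rows that do not move let the fingers close. It gives the time, the measured TCP pose, the force, the opening and the grip force at its end, in the units of the state.
- ctrl.sense(): the state, without advancing time (a new reading comes with each control period).
- ctrl.get_image(name): name is "side" or "top"; returns a dict with "frame" (480x640x3 uint8, red, green, blue), "fx", "fy", "cx", "cy" (pixels), "world_from_camera" (4x4, takes a point from camera to world coordinates). Camera axes: x right, y down, z forward; pixel columns grow to the right and rows downward; lengths in m; the calibration is good to about 2 mm. A picture is of the moment at which its call begins. There is no depth.
- ctrl.sign_off(): hands the job in; it is judged then, once.
The state is a dict: "t": time; "qpos": joint angles; "qd": joint speeds; "joint_torque": joint torques, N m; "ee_pos": TCP position; "tcp_rot": TCP orientation; "contact_force": force on the tool from outside, world axes, zero at the start; "wrist_torque": the same for the moment, N m; "opening": finger opening in m; "gripper_force": force on a finger pad.
Only numpy, scipy, OpenCV 4.12 (cv2) and the standard library are available. Lean on these libraries where they do the work, as an engineer would, in place of code of your own. Each camera call takes 0.05 s, during which the arm holds its last target. There are 200 camera calls.

### The job

Set out the detergent dosing cups for the two washers. In the black dish stand the green cup, nest the yellow cup in it and the red cup in the yellow one; in the orange dish stand the white cup and nest the blue cup in it, every cup upright and pushed fully home. Leave the spray bottle and the amber bottle standing where they are.

Things in the scene. Friction and masses are not known exactly. Their poses are not given: they have to be found in the camera images.
- white_cup: Loose white plastic dosing cup (mm): 60 tall, 30-56 g, round; the five differ only in colour. Collar 56 across (grip here), 26 to 60 above the underside, wall 3; cavity 50 across, 32 deep. Foot: 40 across, tapering to 34, 26 tall. Nested, the foot drops into the lower cup's cavity (5 play) till the collar sits on its rim, 34 above the lower cup. Origin: centre of the underside, z up.
- red_cup: Loose red plastic dosing cup (mm): 60 tall, 30-56 g, round; the five differ only in colour. Collar 56 across (grip here), 26 to 60 above the underside, wall 3; cavity 50 across, 32 deep. Foot: 40 across, tapering to 34, 26 tall. Nested, the foot drops into the lower cup's cavity (5 play) till the collar sits on its rim, 34 above the lower cup. Origin: centre of the underside, z up.
- yellow_cup: Loose yellow plastic dosing cup (mm): 60 tall, 30-56 g, round; the five differ only in colour. Collar 56 across (grip here), 26 to 60 above the underside, wall 3; cavity 50 across, 32 deep. Foot: 40 across, tapering to 34, 26 tall. Nested, the foot drops into the lower cup's cavity (5 play) till the collar sits on its rim, 34 above the lower cup. Origin: centre of the underside, z up.
- green_cup: Loose green plastic dosing cup (mm): 60 tall, 30-56 g, round; the five differ only in colour. Collar 56 across (grip here), 26 to 60 above the underside, wall 3; cavity 50 across, 32 deep. Foot: 40 across, tapering to 34, 26 tall. Nested, the foot drops into the lower cup's cavity (5 play) till the collar sits on its rim, 34 above the lower cup. Origin: centre of the underside, z up.
- blue_cup: Loose blue plastic dosing cup (mm): 60 tall, 30-56 g, round; the five differ only in colour. Collar 56 across (grip here), 26 to 60 above the underside, wall 3; cavity 50 across, 32 deep. Foot: 40 across, tapering to 34, 26 tall. Nested, the foot drops into the lower cup's cavity (5 play) till the collar sits on its rim, 34 above the lower cup. Origin: centre of the underside, z up.
- black_dish: Fixed round drip dish, black plastic, 84 mm across and 11 mm high; its flat floor, 68 mm across, lies 4 mm above the table inside an upright rim 8 mm thick; a cup stands inside the rim. Origin: centre of the underside, on the table; z up.
- orange_dish: Fixed round drip dish, orange plastic, 84 mm across and 11 mm high; its flat floor, 68 mm across, lies 4 mm above the table inside an upright rim 8 mm thick; a cup stands inside the rim. Origin: centre of the underside, on the table; z up.
- spray_bottle: Loose bystander: pale blue spray bottle with white head and orange trigger, 64 mm in diameter, about 200 mm tall. Origin: centre of the underside, z up.
- stain_bottle: Loose bystander: amber bottle with black cap, 60 mm in diameter, 150 mm tall. Origin: centre of the underside, z up.
There are look-alikes about, which are no part of the job. There is more than one size of the black_dish; the one meant has the size given above.

How it is judged:
By the outcome, as a careful person would: the job done as asked, in the order asked, and still so for the second after the job is handed in, with the robot touching nothing.
It also fails if it takes over 125 s, if anything falls off the work surface, if the arm or the gripper's body presses on something with over 40 N, if the wrist force passes 120 N, or if a joint passes its speed limit or range.

## Working session

There is one attempt and no reset: what is moved stays moved. The work goes in short steps, Python scripts to look and compute and a tool call to move; the robot and the scene stay as the last step left them, time stands still between calls to the robot, and variables do not carry over. Pictures are saved under pics/ and viewed, at most 16 in all, crops included, and the job is handed in when it is done.

Besides the shell and the picture viewer there is one more tool, called as name(argument=value, ...) on one line, values as JSON. jog_arm: Moves the arm, as the interface text tells. Shifts and turns lie within -1 to 1; 1 stands for 60 mm of shift or 180 degrees of turn. Its arguments: {"type":"object","properties":{"increments":{"type":"array"},"claw":{"type":"number"},"squeeze":{"type":"number"}},"required":["increments"]}

```bash
mkdir -p pics
cat > h.py <<'E'
import numpy as np, cv2
from plant import ctrl
def snap(n,f):
    d=ctrl.get_image(n); cv2.imwrite('pics/'+f,d['frame'][:,:,::-1]); np.savez('pics/'+n,**d); return d
def px2w(d,u,v,z):
    T=np.array(d['world_from_camera']); r=T[:3,:3]@np.array([(u-d['cx'])/d['fx'],(v-d['cy'])/d['fy'],1.])
    return T[:3,3]+r*(z-T[2,3])/r[2]
def w2px(d,p):
    T=np.array(d['world_from_camera']); c=T[:3,:3].T@(np.array(p)-T[:3,3]); return d['fx']*c[0]/c[2]+d['cx'],d['fy']*c[1]/c[2]+d['cy']
E
python3 - <<'E'
from h import *
for n in('top','side'):
    d=snap(n,n+'0.png'); print(n,d['fx'],np.round(d['world_from_camera'],3).tolist())
s=ctrl.sense(); print(s)
E
```

```text
top 438.5467371810567 [[0.024, -0.996, 0.08, 0.436], [-1.0, -0.023, 0.013, -0.008], [-0.011, -0.08, -0.997, 1.004], [0.0, 0.0, 0.0, 1.0]]
side 622.647771988472 [[-0.877, -0.349, 0.331, 0.112], [-0.481, 0.631, -0.609, 0.791], [0.003, -0.693, -0.721, 0.999], [0.0, 0.0, 0.0, 1.0]]
{'t': 0.1, 'qpos': array([ 1.08248922,  0.41787009, -0.0103057 ,  1.61407574,  0.00470337,
        1.11070851, -0.0529759 ]), 'qd': array([-0.0005552 , -0.00147576,  0.00062281, -0.00110527,  0.0004855 ,
       -0.00292296, -0.00029756]), 'joint_torque': array([ 2.18691193e-04, -8.65820360e+01,  6.79957084e-01, -4.35636699e+01,
        1.92470796e-02,  4.87003286e-03, -9.40650864e-06]), 'ee_pos': array([ 0.26992116, -0.56338231,  0.23076648]), 'tcp_rot': array([ 9.75144934e-01,  2.21567345e-01, -1.55999651e-04, -4.95041042e-04]), 'contact_force': array([0.50635613, 0.31134859, 1.07569664]), 'wrist_torque': array([-0.011081  ,  0.04984319,  0.03448405]), 'gripper_force': 0.0, 'opening': 0.08521048478202962}
```

View pics/top0.png

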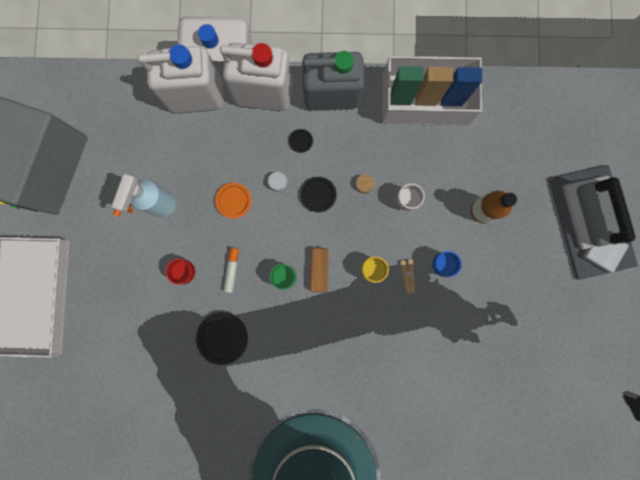

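View pics/side0.png

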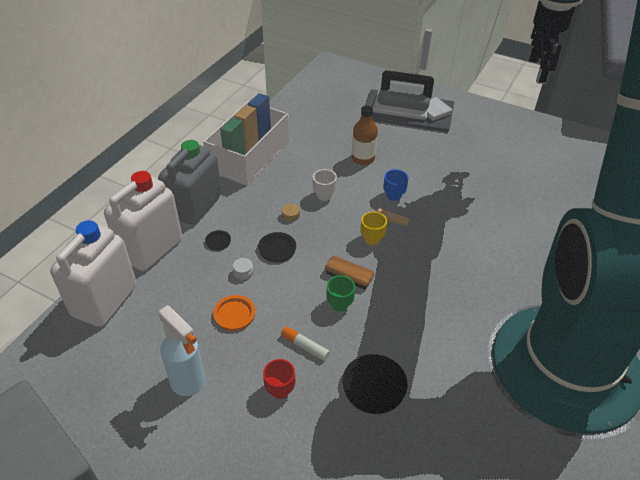

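Run:
```python
from h import *
d=np.load('pics/top.npz'); im=d['frame'][:,:,::-1]
c=im[120:360,150:470]; cv2.imwrite('pics/crop.png',cv2.resize(c,(800,600),interpolation=cv2.INTER_CUBIC))
s=np.load('pics/side.npz')['frame'][:,:,::-1]
cv2.imwrite('pics/crops.png',cv2.resize(s[150:420,210:570][:,:220],(660,810))[:600])
```

```text
(no output)
```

View pics/crop.png

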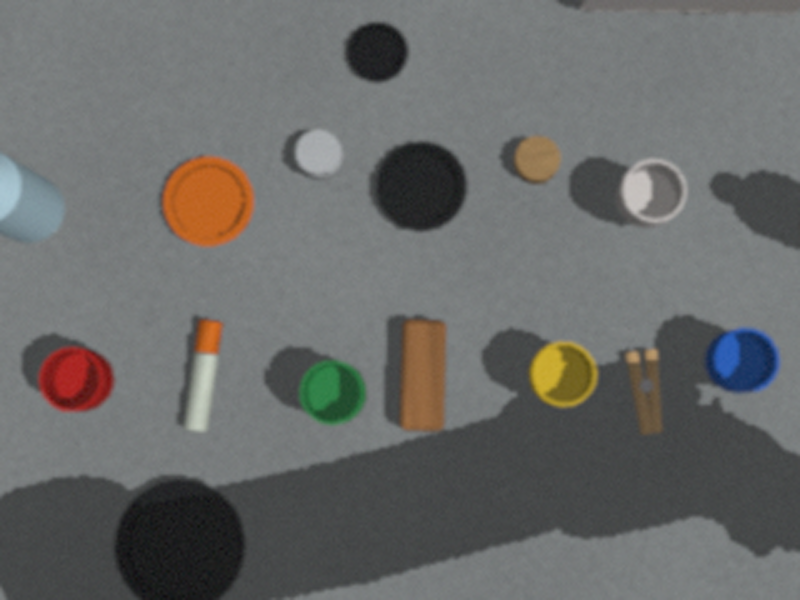

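View pics/crops.png

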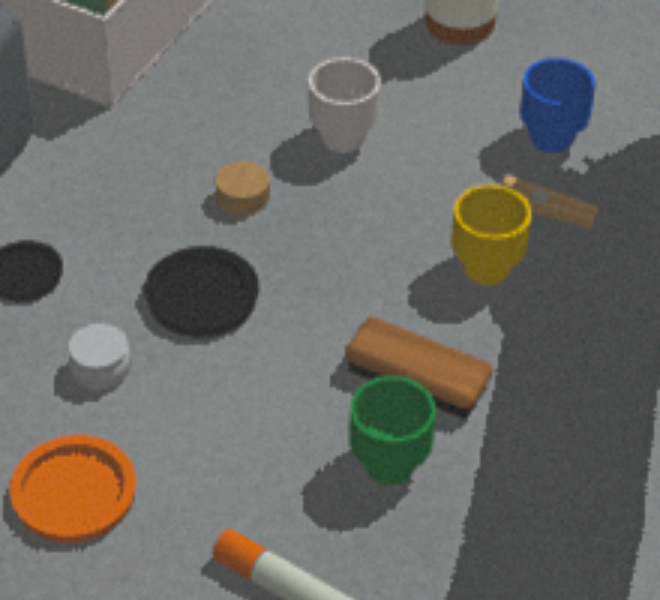

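```bash
cat >> h.py <<'E'
from scipy.optimize import minimize
CUP=[(0,.017),(.026,.020),(.026,.028),(.06,.028)]; DISH=[(0,.042),(.011,.042)]
A=np.linspace(0,2*np.pi,48)
def sil(d,x,y,prof,z0=0):
    p=[w2px(d,(x+r*np.cos(a),y+r*np.sin(a),z0+z)) for z,r in prof for a in A]
    h=cv2.convexHull(np.array(p,np.float32))[:,0]
    m=np.zeros((480,640),np.uint8); cv2.fillPoly(m,[np.round(h*16).astype(np.int32)],1,shift=4); return m
def mask(im,c):
    H=cv2.cvtColor(im,cv2.COLOR_RGB2HSV).astype(int); h,s,v=H[...,0],H[...,1],H[...,2]
    return {'red':((h<6)|(h>172))&(s>140),'orange':(h>=6)&(h<18)&(s>180),'yellow':(h>20)&(h<34)&(s>140),'green':(h>50)&(h<85)&(s>100),
     'blue':(h>100)&(h<125)&(s>140),'black':v<45,'white':((h<20)|(h>170))&(s>8)&(v>85)}[c]
def fit(ds,c,x,y,prof,z0=0):
    ms=[mask(d['frame'],c) for d in ds]
    def cost(q):
        t=0
        for d,m in zip(ds,ms):
            s=sil(d,q[0],q[1],prof,z0)>0
            w=sil(d,x,y,[(0,.045),(.07,.045)],z0)>0
            t+=1-(s&m).sum()/((s|(m&w)).sum())
        return t/len(ds)
    r=minimize(cost,[x,y],method='Nelder-Mead',options=dict(initial_simplex=[[x,y],[x+.006,y],[x,y+.006]],xatol=2e-4))
    return np.round(r.x,4),round(r.fun,3)
E
python3 - <<'E'
from h import *
d=np.load('pics/top.npz');s=np.load('pics/side.npz')
g={'white':(654,190),'red':(77,379),'green':(332,392),'yellow':(564,374),'blue':(742,360)}
g2={'orange':(208,201),'black':(420,186)}
for c,(u,v) in list(g.items())+list(g2.items()):
    pr,z=(CUP,.05) if c in g else (DISH,.008)
    p=px2w(d,150+u/2.5,120+v/2.5,z)
    print(c,p[:2].round(4),*[fit(k,c,*p[:2],pr) for k in([d],[s],[d,s])])
for u,v in((445,190),(493,222),(160,205),(128,195)): print(u,v,px2w(d,u,v,0.01)[:2])
E
```

```text
white [ 0.6217 -0.2027] (array([ 0.6211, -0.2005]), np.float64(0.461)) (array([ 0.6198, -0.2006]), np.float64(0.373)) (array([ 0.619, -0.199]), np.float64(0.419))
red [0.4438 0.298 ] (array([0.4453, 0.3009]), np.float64(0.134)) (array([0.444, 0.302]), np.float64(0.083)) (array([0.4441, 0.302 ]), np.float64(0.113))
green [0.4379 0.0751] (array([0.4392, 0.0767]), np.float64(0.113)) (array([0.4371, 0.0755]), np.float64(0.11)) (array([0.4386, 0.0765]), np.float64(0.114))
yellow [ 0.4584 -0.1259] (array([ 0.4604, -0.1237]), np.float64(0.092)) (array([ 0.4587, -0.1228]), np.float64(0.092)) (array([ 0.4602, -0.1246]), np.float64(0.091))
blue [ 0.4742 -0.2798] (array([ 0.4752, -0.2802]), np.float64(0.169)) (array([ 0.4754, -0.2812]), np.float64(0.144)) (array([ 0.4748, -0.2808]), np.float64(0.155))
orange [0.6106 0.1984] (array([0.6144, 0.2022]), np.float64(0.152)) (array([0.6135, 0.1955]), np.float64(0.205)) (array([0.6109, 0.1999]), np.float64(0.184))
black [0.6289 0.0035] (array([0.6305, 0.0056]), np.float64(0.194)) (array([ 0.6288, -0.001 ]), np.float64(0.875)) (array([0.6328, 0.0055]), np.float64(0.535))
445 190 [ 0.64508161 -0.28700032]
493 222 [ 0.57374228 -0.39578535]
160 205 [0.59578359 0.36632474]
128 195 [0.61741545 0.44167468]
```

jog_arm(increments=[{"delta_pos": [0,0,0],"turn": [0,0,-0.0511]},{"delta_pos": [0,0,0],"turn": [0,0,-0.0511]},{"delta_pos": [0,0,0],"turn": [0,0,-0.0511]},{"delta_pos": [0,0,0],"turn": [0,0,-0.0511]},{"delta_pos": [0,0,0],"turn": [0,0,-0.0511]}], claw=1, squeeze=30)

```text
t: 0.72
ee_pos: [0.2699, -0.5635, 0.2309]
tcp_rot: [0.81, 0.587, 0.0, -0.0]
contact_force: [0.9, 0.4, 0.2]
opening: 0.0852
gripper_force: 0.0
```

jog_arm(increments=[{"delta_pos": [0,0,0],"turn": [0,0,-0.0511]},{"delta_pos": [0,0,0],"turn": [0,0,-0.0511]},{"delta_pos": [0.6,0.17,0],"turn": [0,0,0]},{"delta_pos": [0.7,0.18,0],"turn": [0,0,0]},{"delta_pos": [0.7,0.19,0],"turn": [0,0,0]}])

```text
t: 1.35
ee_pos: [0.3025, -0.4422, 0.2309]
tcp_rot: [0.707, 0.707, 0.0, -0.0]
contact_force: [-0.1, -0.1, -0.2]
opening: 0.0856
gripper_force: 0.0
```

jog_arm(increments=[{"delta_pos": [0.8,0.2,0],"turn": [0,0,0]},{"delta_pos": [0.8,0.2,0],"turn": [0,0,0]},{"delta_pos": [0.8,0.2,0],"turn": [0,0,0]},{"delta_pos": [0.8,0.2,0],"turn": [0,0,0]},{"delta_pos": [0.8,0.2,0],"turn": [0,0,0]}])

```text
t: 1.98
ee_pos: [0.3626, -0.2021, 0.2312]
tcp_rot: [0.707, 0.707, -0.0, -0.0]
contact_force: [1.2, 0.3, -0.3]
opening: 0.0858
gripper_force: 0.0
```

jog_arm(increments=[{"delta_pos": [0.8,0.2,0],"turn": [0,0,0]},{"delta_pos": [0.8,0.2,0],"turn": [0,0,0]},{"delta_pos": [0.8,0.2,0],"turn": [0,0,0]},{"delta_pos": [0.8,0.2,0],"turn": [0,0,0]},{"delta_pos": [0.8,0.2,0],"turn": [0,0,0]}])

```text
t: 2.6
ee_pos: [0.4226, 0.0378, 0.2313]
tcp_rot: [0.707, 0.707, -0.0, 0.0]
contact_force: [1.3, -1.0, 0.6]
opening: 0.0852
gripper_force: 0.0
```

jog_arm(increments=[{"delta_pos": [0.64,0.267,0],"turn": [0,0,0]},{"delta_pos": [0,0,0.7],"turn": [0,0,0]},{"delta_pos": [0,0,0.8],"turn": [0,0,0]},{"delta_pos": [0,0,0.7],"turn": [0,0,0]},{"delta_pos": [0,0,0],"turn": [0,0,0]}])

```text
t: 3.22
ee_pos: [0.4368, 0.0748, 0.0975]
tcp_rot: [0.707, 0.707, -0.002, -0.002]
contact_force: [0.4, 0.0, 0.7]
opening: 0.0854
gripper_force: 0.0
```

Run:
```python
from h import *
d=snap('top','top1.png'); s=snap('side','side1.png'); print(ctrl.sense()['ee_pos'])
a=cv2.resize(s['frame'][200:380,250:490,::-1],None,fx=2.5,fy=2.5)
b=cv2.resize(d['frame'][190:350,210:350,::-1],None,fx=2,fy=2)
cv2.imwrite('pics/c1.png',a)
```

```text
[0.43893555 0.07503437 0.100303  ]
```

View pics/c1.png

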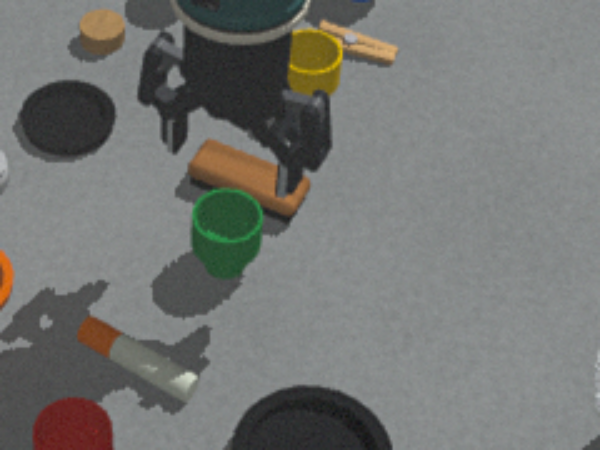

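jog_arm(increments=[{"delta_pos": [0.02,0,0.6],"turn": [0,0,0]},{"delta_pos": [0,0,0.57],"turn": [0,0,0]},{"delta_pos": [0,0,0],"turn": [0,0,0]},{"delta_pos": [0,0,0],"turn": [0,0,0]},{"delta_pos": [0,0,0],"turn": [0,0,0]}])

```text
t: 3.95
ee_pos: [0.4396, 0.0759, 0.0307]
tcp_rot: [0.707, 0.707, 0.001, 0.001]
contact_force: [-0.1, -1.0, -0.2]
opening: 0.0857
gripper_force: 0.0
```

jog_arm(increments=[{"delta_pos": [0,0,0],"turn": [0,0,0]},{"delta_pos": [0,0,0],"turn": [0,0,0]},{"delta_pos": [0,0,0],"turn": [0,0,0]},{"delta_pos": [0,0,0],"turn": [0,0,0]},{"delta_pos": [0,0,0],"turn": [0,0,0]}], claw=0)

```text
t: 4.58
ee_pos: [0.439, 0.0759, 0.0298]
tcp_rot: [0.707, 0.707, 0.0, 0.0]
contact_force: [-3.6, -1.3, 17.9]
opening: 0.0561
gripper_force: 28.1
```

jog_arm(increments=[{"delta_pos": [0,0,-0.4],"turn": [0,0,0]},{"delta_pos": [0,0,-0.6],"turn": [0,0,0]},{"delta_pos": [-0.1,0.3,0],"turn": [0,0,0]},{"delta_pos": [-0.2,0.6,0],"turn": [0,0,0]},{"delta_pos": [-0.3,0.7,0],"turn": [0,0,0]}])

```text
t: 5.2
ee_pos: [0.5355, 0.0397, 0.0895]
tcp_rot: [0.707, 0.707, 0.0, 0.0]
contact_force: [-0.1, 0.3, 0.0]
opening: 0.0563
gripper_force: 32.6
```

jog_arm(increments=[{"delta_pos": [-0.3,0.7,0],"turn": [0,0,0]},{"delta_pos": [-0.2,0.6,0],"turn": [0,0,0]},{"delta_pos": [-0.1,0.28,0],"turn": [0,0,0]},{"delta_pos": [0,0,0],"turn": [0,0,0]},{"delta_pos": [0,0,0],"turn": [0,0,0]}])

```text
t: 5.82
ee_pos: [0.6286, 0.0044, 0.089]
tcp_rot: [0.707, 0.707, -0.0, -0.0]
contact_force: [-1.0, 0.8, -0.4]
opening: 0.0562
gripper_force: 32.6
```

Run:
```python
from h import *
d=snap('top','top2.png'); s=snap('side','side2.png'); print(ctrl.sense()['ee_pos'])
a=cv2.resize(s['frame'][130:370,180:500,::-1],None,fx=2.5,fy=2.5)
cv2.imwrite('pics/c2.png',a)
e=ctrl.sense()['ee_pos'];print(fit([s],'green',e[0],e[1],CUP,e[2]-.03))
```

```text
[0.62870646 0.00427868 0.08921574]
(array([0.63 , 0.005]), np.float64(0.234))
```

View pics/c2.png

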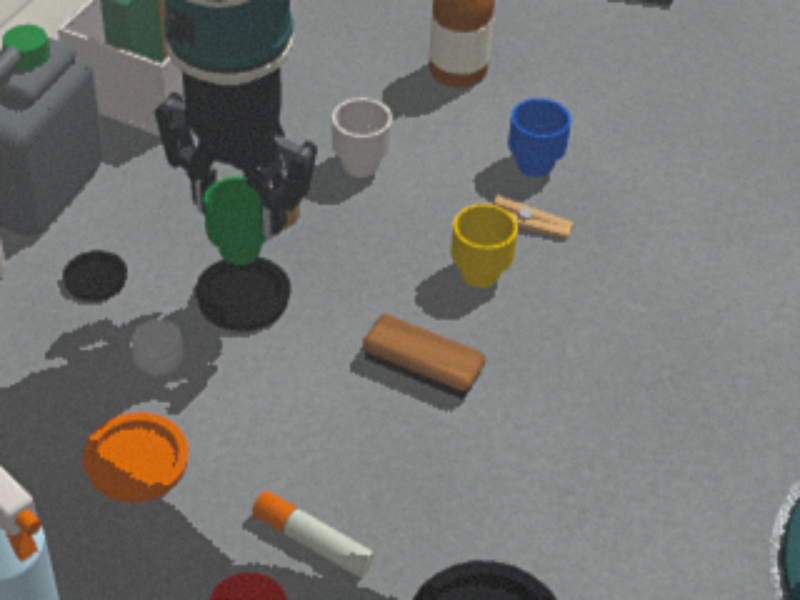

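jog_arm(increments=[{"delta_pos": [0,0.02,0.4],"turn": [0,0,0]},{"delta_pos": [0,0,0.35],"turn": [0,0,0]},{"delta_pos": [0,0,0.12],"turn": [0,0,0]},{"delta_pos": [0,0,0.03],"turn": [0,0,0]},{"delta_pos": [0,0,0],"turn": [0,0,0]}])

```text
t: 6.55
ee_pos: [0.6308, 0.004, 0.0354]
tcp_rot: [0.707, 0.707, 0.0, 0.0]
contact_force: [-0.4, -0.2, 0.0]
opening: 0.0561
gripper_force: 32.6
```

jog_arm(increments=[{"delta_pos": [0,0,0.02],"turn": [0,0,0]},{"delta_pos": [0,0,0],"turn": [0,0,0]}])

```text
t: 6.8
ee_pos: [0.6307, 0.0038, 0.0341]
tcp_rot: [0.707, 0.707, 0.0, 0.0]
contact_force: [0.3, -0.7, -0.8]
opening: 0.0564
gripper_force: 32.6
```

jog_arm(increments=[{"delta_pos": [0,0,0],"turn": [0,0,0]},{"delta_pos": [0,0,0],"turn": [0,0,0]},{"delta_pos": [0,0,0],"turn": [0,0,0]},{"delta_pos": [0,0,0],"turn": [0,0,0]}], claw=1)

```text
t: 7.3
ee_pos: [0.6306, 0.0039, 0.0339]
tcp_rot: [0.707, 0.707, -0.0, -0.0]
contact_force: [-0.5, 0.0, -0.2]
opening: 0.0853
gripper_force: 0.0
```

jog_arm(increments=[{"delta_pos": [0,0,-0.3],"turn": [0,0,0]},{"delta_pos": [0,0,-0.7],"turn": [0,0,0]},{"delta_pos": [0,0,-0.6],"turn": [0,0,0]},{"delta_pos": [-0.5,-0.7,0],"turn": [0,0,0]},{"delta_pos": [-0.6,-0.8,0],"turn": [0,0,0]}])

```text
t: 7.92
ee_pos: [0.54, -0.0622, 0.1312]
tcp_rot: [0.707, 0.707, 0.001, 0.001]
contact_force: [0.3, -1.3, -0.1]
opening: 0.0854
gripper_force: 0.0
```

jog_arm(increments=[{"delta_pos": [-0.5,-0.65,0],"turn": [0,0,0]},{"delta_pos": [-0.535,-0.697,0],"turn": [0,0,0]},{"delta_pos": [0,0,0],"turn": [0,0,0]},{"delta_pos": [0,0,0],"turn": [0,0,0]}])

```text
t: 8.43
ee_pos: [0.4604, -0.1242, 0.1309]
tcp_rot: [0.707, 0.707, 0.0, 0.001]
contact_force: [0.3, 0.2, -0.2]
opening: 0.0852
gripper_force: 0.0
```

Run:
```python
from h import *
d=snap('top','top3.png'); s=snap('side','side3.png'); print(ctrl.sense()['ee_pos'])
for k in([d],[s],[d,s]): print(fit(k,'green',.631,.005,CUP,.004))
```

```text
[ 0.4606355  -0.1234519   0.13042316]
(array([0.6314, 0.0031]), np.float64(0.063))
(array([0.6323, 0.0027]), np.float64(0.097))
(array([0.6317, 0.0036]), np.float64(0.081))
```

jog_arm(increments=[{"delta_pos": [-0.01,-0.01,0.6],"turn": [0,0,0]},{"delta_pos": [0,0,0.7],"turn": [0,0,0]},{"delta_pos": [0,0,0.37],"turn": [0,0,0]},{"delta_pos": [0,0,0],"turn": [0,0,0]},{"delta_pos": [0,0,0],"turn": [0,0,0]}])

```text
t: 9.15
ee_pos: [0.46, -0.1243, 0.0305]
tcp_rot: [0.707, 0.707, 0.0, 0.0]
contact_force: [0.0, 0.4, -0.1]
opening: 0.0852
gripper_force: 0.0
```

jog_arm(increments=[{"delta_pos": [0,0,0],"turn": [0,0,0]},{"delta_pos": [0,0,0],"turn": [0,0,0]},{"delta_pos": [0,0,0],"turn": [0,0,0]},{"delta_pos": [0,0,0],"turn": [0,0,0]},{"delta_pos": [0,0,0],"turn": [0,0,0]}], claw=0)

```text
t: 9.78
ee_pos: [0.4597, -0.125, 0.0307]
tcp_rot: [0.707, 0.707, 0.0, 0.001]
contact_force: [-3.3, 1.2, 13.9]
opening: 0.0567
gripper_force: 28.9
```

jog_arm(increments=[{"delta_pos": [0,0,-0.4],"turn": [0,0,0]},{"delta_pos": [0,0,-0.7],"turn": [0,0,0]},{"delta_pos": [0,0,-0.6],"turn": [0,0,0]},{"delta_pos": [0,0,0],"turn": [0,0,0]},{"delta_pos": [0,0,0],"turn": [0,0,0]}])

```text
t: 10.4
ee_pos: [0.4588, -0.125, 0.1314]
tcp_rot: [0.707, 0.707, -0.0, 0.0]
contact_force: [-1.4, -1.2, -0.9]
opening: 0.0562
gripper_force: 32.5
```

Run:
```python
from h import *
d=snap('top','top4.png'); s=snap('side','side4.png'); e=ctrl.sense()['ee_pos'];print(e)
m=mask(s['frame'],'yellow')
print(fit([s],'yellow',e[0],e[1],CUP,e[2]-.03))
```

```text
[ 0.45862601 -0.12470694  0.13086928]
(array([ 0.4598, -0.1245]), np.float64(0.136))
```

jog_arm(increments=[{"delta_pos": [0.3,0.4,0],"turn": [0,0,0]},{"delta_pos": [0.5,0.7,0],"turn": [0,0,0]},{"delta_pos": [0.6,0.8,0],"turn": [0,0,0]},{"delta_pos": [0.5,0.66,0],"turn": [0,0,0]},{"delta_pos": [0.24,0.3,0],"turn": [0,0,0]}])

```text
t: 11.12
ee_pos: [0.6318, 0.0062, 0.1301]
tcp_rot: [0.706, 0.708, -0.0, -0.001]
contact_force: [-1.2, 0.4, -0.5]
opening: 0.0562
gripper_force: 32.5
```

jog_arm(increments=[{"delta_pos": [0,0,0],"turn": [0,0,0]},{"delta_pos": [0,0,0.3],"turn": [0,0,0]},{"delta_pos": [0,0,0],"turn": [0,0,0]},{"delta_pos": [0,0,0],"turn": [0,0,0]}])

```text
t: 11.62
ee_pos: [0.6304, 0.003, 0.1135]
tcp_rot: [0.707, 0.707, -0.0, -0.0]
contact_force: [-0.3, 0.1, -0.1]
opening: 0.056
gripper_force: 32.5
```

Run:
```python
from h import *
d=snap('top','top5.png'); s=snap('side','side5.png'); e=ctrl.sense()['ee_pos'];print(e)
print(fit([s],'yellow',e[0],e[1],CUP,e[2]-.03))
cv2.imwrite('pics/c5.png',cv2.resize(s['frame'][150:300,220:420,::-1],None,fx=3,fy=3))
```

```text
[0.63082064 0.00321987 0.11403463]
(array([0.6307, 0.0089]), np.float64(0.2))
```

View pics/c5.png

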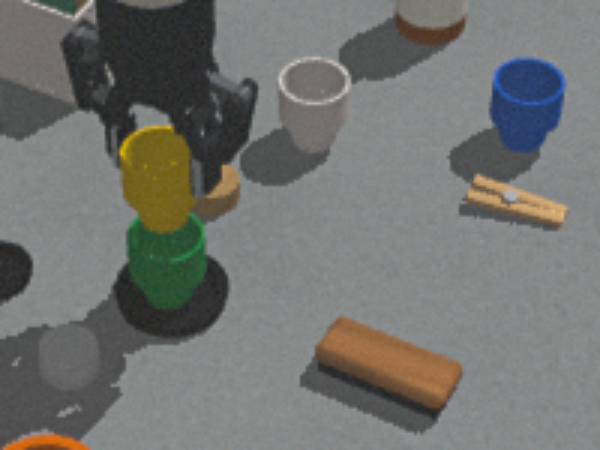

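jog_arm(increments=[{"delta_pos": [0.01,0,0.3],"turn": [0,0,0]},{"delta_pos": [0,0,0.25],"turn": [0,0,0]},{"delta_pos": [0,0,0.12],"turn": [0,0,0]},{"delta_pos": [0,0,0.04],"turn": [0,0,0]},{"delta_pos": [0,0,0],"turn": [0,0,0]}])

```text
t: 12.35
ee_pos: [0.6309, 0.0043, 0.0712]
tcp_rot: [0.707, 0.707, 0.0, -0.0]
contact_force: [-0.4, -0.2, -0.1]
opening: 0.0563
gripper_force: 32.5
```

jog_arm(increments=[{"delta_pos": [0,0,0.03],"turn": [0,0,0]},{"delta_pos": [0,0,0.02],"turn": [0,0,0]},{"delta_pos": [0,0,0],"turn": [0,0,0]}])

```text
t: 12.72
ee_pos: [0.6312, 0.0043, 0.0688]
tcp_rot: [0.707, 0.707, 0.0, 0.0]
contact_force: [-2.0, -0.4, 8.0]
opening: 0.0566
gripper_force: 33.2
```

jog_arm(increments=[{"delta_pos": [0,0,0],"turn": [0,0,0]},{"delta_pos": [0,0,0],"turn": [0,0,0]},{"delta_pos": [0,0,0],"turn": [0,0,0]},{"delta_pos": [0,0,-0.5],"turn": [0,0,0]},{"delta_pos": [0,0,-0.8],"turn": [0,0,0]}], claw=1)

```text
t: 13.35
ee_pos: [0.6299, 0.0041, 0.1458]
tcp_rot: [0.707, 0.707, -0.001, -0.001]
contact_force: [0.4, -0.4, 0.8]
opening: 0.0854
gripper_force: 0.0
```

jog_arm(increments=[{"delta_pos": [0.4,-0.2,-0.2],"turn": [0,0,0]},{"delta_pos": [0.8,-0.5,0],"turn": [0,0,0]},{"delta_pos": [0.8,-0.5,0],"turn": [0,0,0]},{"delta_pos": [0.8,-0.5,0],"turn": [0,0,0]},{"delta_pos": [0.8,-0.5,0],"turn": [0,0,0]}])

```text
t: 13.98
ee_pos: [0.497, 0.2219, 0.1578]
tcp_rot: [0.707, 0.707, -0.0, -0.0]
contact_force: [1.3, 0.9, 0.4]
opening: 0.0855
gripper_force: 0.0
```

jog_arm(increments=[{"delta_pos": [0.8,-0.5,0],"turn": [0,0,0]},{"delta_pos": [0.56,-0.42,0],"turn": [0,0,0]},{"delta_pos": [0,0,0],"turn": [0,0,0]},{"delta_pos": [0,0,0],"turn": [0,0,0]}])

```text
t: 14.48
ee_pos: [0.4435, 0.3015, 0.1578]
tcp_rot: [0.707, 0.707, -0.0, 0.0]
contact_force: [0.8, -0.4, 0.5]
opening: 0.0853
gripper_force: 0.0
```

Run:
```python
from h import *
d=snap('top','top6.png'); s=snap('side','side6.png'); e=ctrl.sense()['ee_pos'];print(e)
for c,z in(('green',.004),('yellow',.038)): print(c,fit([d],c,.631,.004,CUP,z),fit([s],c,.631,.004,CUP,z))
cv2.imwrite('pics/c6.png',cv2.resize(s['frame'][150:450,170:490,::-1],None,fx=2,fy=2))
```

```text
[0.44414477 0.3009084  0.15781845]
green (array([ 0.6249, -0.001 ]), np.float64(0.901)) (array([0.631, 0.004]), np.float64(1.0))
yellow (array([0.6321, 0.006 ]), np.float64(0.078)) (array([0.631, 0.004]), np.float64(1.0))
```

View pics/c6.png

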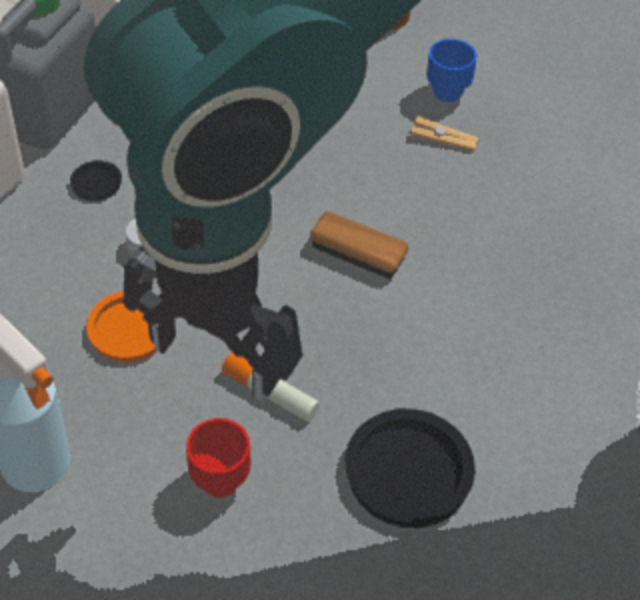

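jog_arm(increments=[{"delta_pos": [0.01,0,0.6],"turn": [0,0,0]},{"delta_pos": [0,0,0.8],"turn": [0,0,0]},{"delta_pos": [0,0,0.5],"turn": [0,0,0]},{"delta_pos": [0,0,0.22],"turn": [0,0,0]},{"delta_pos": [0,0,0],"turn": [0,0,0]}])

```text
t: 15.2
ee_pos: [0.4438, 0.3021, 0.0308]
tcp_rot: [0.707, 0.707, -0.0, -0.0]
contact_force: [0.2, -0.0, 0.9]
opening: 0.0854
gripper_force: 0.0
```

jog_arm(increments=[{"delta_pos": [0,0,0],"turn": [0,0,0]},{"delta_pos": [0,0,0],"turn": [0,0,0]},{"delta_pos": [0,0,0],"turn": [0,0,0]},{"delta_pos": [0,0,0],"turn": [0,0,0]},{"delta_pos": [0,0,0],"turn": [0,0,0]}], claw=0)

```text
t: 15.82
ee_pos: [0.4443, 0.3028, 0.0322]
tcp_rot: [0.707, 0.707, 0.001, 0.0]
contact_force: [-1.7, -0.8, 10.2]
opening: 0.0562
gripper_force: 29.8
```

jog_arm(increments=[{"delta_pos": [0,0,-0.6],"turn": [0,0,0]},{"delta_pos": [0,0,-0.8],"turn": [0,0,0]},{"delta_pos": [0,0,-0.8],"turn": [0,0,0]},{"delta_pos": [0,0,0],"turn": [0,0,0]},{"delta_pos": [0,0,0],"turn": [0,0,0]}])

```text
t: 16.45
ee_pos: [0.4438, 0.3021, 0.163]
tcp_rot: [0.707, 0.707, 0.0, 0.0]
contact_force: [0.3, -0.0, -1.5]
opening: 0.0558
gripper_force: 32.7
```

Run:
```python
from h import *
s=snap('side','side7.png'); e=ctrl.sense()['ee_pos'];print(e)
print(fit([s],'red',e[0],e[1],CUP,e[2]-.03))
```

```text
[0.44343687 0.30198724 0.1624286 ]
(array([0.4442, 0.303 ]), np.float64(0.285))
```

jog_arm(increments=[{"delta_pos": [-0.4,0.2,0],"turn": [0,0,0]},{"delta_pos": [-0.8,0.5,0],"turn": [0,0,0]},{"delta_pos": [-0.8,0.5,0],"turn": [0,0,0]},{"delta_pos": [-0.8,0.5,0],"turn": [0,0,0]},{"delta_pos": [-0.8,0.5,0],"turn": [0,0,0]}])

```text
t: 17.12
ee_pos: [0.5759, 0.0847, 0.1619]
tcp_rot: [0.707, 0.707, -0.001, -0.001]
contact_force: [1.7, 1.4, -0.3]
opening: 0.056
gripper_force: 32.7
```

jog_arm(increments=[{"delta_pos": [-0.8,0.5,0],"turn": [0,0,0]},{"delta_pos": [-0.55,0.42,0],"turn": [0,0,0]},{"delta_pos": [0,0,0],"turn": [0,0,0]},{"delta_pos": [0,0,0.2],"turn": [0,0,0]},{"delta_pos": [0,0,0],"turn": [0,0,0]}])

```text
t: 17.75
ee_pos: [0.6295, 0.0065, 0.1493]
tcp_rot: [0.707, 0.708, -0.001, -0.001]
contact_force: [-0.3, 1.1, 0.9]
opening: 0.0558
gripper_force: 32.7
```

Run:
```python
from h import *
s=snap('side','side8.png'); e=ctrl.sense()['ee_pos'];print(e)
cv2.imwrite('pics/c8.png',cv2.resize(s['frame'][130:280,220:420,::-1],None,fx=3,fy=3))
```

```text
[0.62997764 0.0064166  0.15005052]
```

View pics/c8.png

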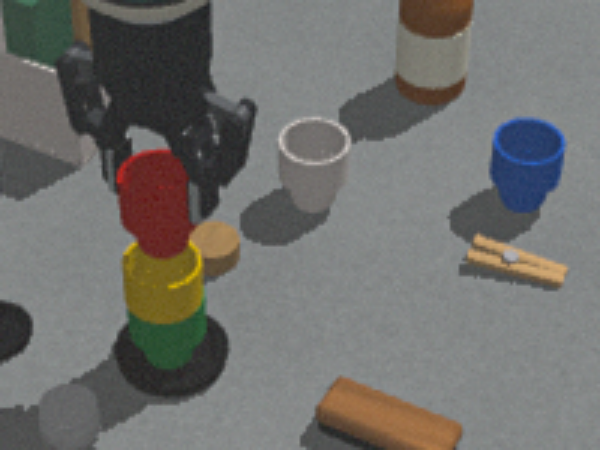

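jog_arm(increments=[{"delta_pos": [-0.03,0.017,0.2],"turn": [0,0,0]},{"delta_pos": [0,0,0.3],"turn": [0,0,0]},{"delta_pos": [0,0,0.16],"turn": [0,0,0]},{"delta_pos": [0,0,0.06],"turn": [0,0,0]},{"delta_pos": [0,0,0],"turn": [0,0,0]}])

```text
t: 18.42
ee_pos: [0.6318, 0.0037, 0.1076]
tcp_rot: [0.707, 0.707, -0.0, -0.0]
contact_force: [-0.7, -1.4, 1.5]
opening: 0.0557
gripper_force: 32.7
```

jog_arm(increments=[{"delta_pos": [0,0,0.04],"turn": [0,0,0]},{"delta_pos": [0,0,0.02],"turn": [0,0,0]},{"delta_pos": [0,0,0],"turn": [0,0,0]}])

```text
t: 18.8
ee_pos: [0.6321, 0.0036, 0.1044]
tcp_rot: [0.707, 0.707, 0.0, 0.0]
contact_force: [0.0, 1.0, 3.5]
opening: 0.0559
gripper_force: 32.9
```

jog_arm(increments=[{"delta_pos": [0,0,0.02],"turn": [0,0,0]},{"delta_pos": [0,0,0],"turn": [0,0,0]}])

```text
t: 19.05
ee_pos: [0.6326, 0.0037, 0.1042]
tcp_rot: [0.707, 0.707, 0.001, 0.001]
contact_force: [-1.7, -0.4, 15.5]
opening: 0.0562
gripper_force: 34.0
```

jog_arm(increments=[{"delta_pos": [0,0,0],"turn": [0,0,0]},{"delta_pos": [0,0,0],"turn": [0,0,0]},{"delta_pos": [0,0,0],"turn": [0,0,0]},{"delta_pos": [0,0,-0.4],"turn": [0,0,0]},{"delta_pos": [0,0,-0.7],"turn": [0,0,0]}], claw=1)

```text
t: 19.68
ee_pos: [0.6309, 0.0035, 0.1683]
tcp_rot: [0.707, 0.707, -0.001, -0.001]
contact_force: [-0.2, 0.1, 0.6]
opening: 0.0854
gripper_force: 0.0
```

jog_arm(increments=[{"delta_pos": [-0.4,0,-0.2],"turn": [0,0,0]},{"delta_pos": [-0.8,-0.05,0],"turn": [0,0,0]},{"delta_pos": [-0.9,-0.05,0],"turn": [0,0,0]},{"delta_pos": [-0.8,-0.05,0],"turn": [0,0,0]},{"delta_pos": [-0.5,-0.05,0],"turn": [0,0,0]}])

```text
t: 20.3
ee_pos: [0.6191, -0.2033, 0.1806]
tcp_rot: [0.708, 0.706, -0.0, -0.0]
contact_force: [0.1, 0.3, 0.8]
opening: 0.0853
gripper_force: 0.0
```

Run:
```python
from h import *
d=snap('top','top9.png');s=snap('side','side9.png'); e=ctrl.sense()['ee_pos'];print(e)
for c,z in(('red',.072),('yellow',.038)): print(c,fit([d],c,.631,.004,CUP,z),fit([s],c,.631,.004,CUP,z))
cv2.imwrite('pics/c9.png',cv2.resize(s['frame'][110:290,210:450,::-1],None,fx=3,fy=3))
```

```text
[ 0.61882982 -0.20479501  0.18032634]
red (array([0.6355, 0.001 ]), np.float64(0.167)) (array([0.6349, 0.0023]), np.float64(0.22))
yellow (array([0.6193, 0.0071]), np.float64(0.874)) (array([0.6286, 0.0097]), np.float64(0.618))
```

View pics/c9.png

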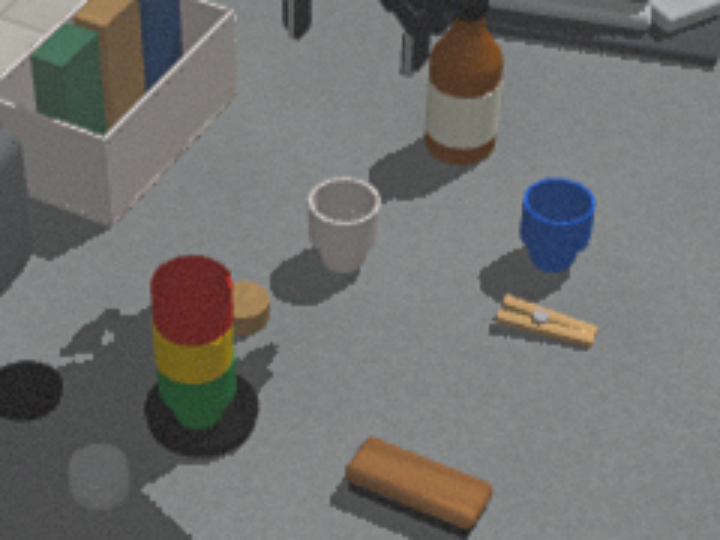

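Run:
```python
import h
from h import *
s=dict(np.load('pics/side.npz')); d=dict(np.load('pics/top.npz')); d['frame']=cv2.imread('pics/top0.png')[:,:,::-1].copy()
f=lambda im,c:(lambda b:(b[...,0]-b[...,2]>3)&(b[...,0]>60))(cv2.GaussianBlur(im,(3,3),0).astype(int))
h.mask=f
for k in([d],[s],[d,s]): print(fit(k,'white',.6205,-.2015,CUP))
print(px2w(d,411.6,196,.06))
```

```text
(array([ 0.6213, -0.1994]), np.float64(0.242))
(array([ 0.6207, -0.2021]), np.float64(0.113))
(array([ 0.62  , -0.2005]), np.float64(0.181))
[ 0.61975723 -0.20063403  0.06      ]
```

jog_arm(increments=[{"delta_pos": [0.06,0.02,0.5],"turn": [0,0,0]},{"delta_pos": [0,0,0.8],"turn": [0,0,0]},{"delta_pos": [0,0,0.7],"turn": [0,0,0]},{"delta_pos": [0,0,0.5],"turn": [0,0,0]},{"delta_pos": [0,0,0],"turn": [0,0,0]}])

```text
t: 21.02
ee_pos: [0.6198, -0.1957, 0.029]
tcp_rot: [0.707, 0.707, -0.001, -0.002]
contact_force: [-1.1, -0.5, 0.9]
opening: 0.0858
gripper_force: 0.0
```

jog_arm(increments=[{"delta_pos": [0,0,0],"turn": [0,0,0]},{"delta_pos": [0,0,0],"turn": [0,0,0]},{"delta_pos": [0,0,0],"turn": [0,0,0]},{"delta_pos": [0,0,0],"turn": [0,0,0]},{"delta_pos": [0,0,0],"turn": [0,0,0]}], claw=0)

```text
t: 21.65
ee_pos: [0.6219, -0.1969, 0.0328]
tcp_rot: [0.707, 0.707, 0.0, 0.001]
contact_force: [-1.5, 1.2, 8.1]
opening: 0.0566
gripper_force: 30.7
```

jog_arm(increments=[{"delta_pos": [0,0,-0.6],"turn": [0,0,0]},{"delta_pos": [0,0,-0.8],"turn": [0,0,0]},{"delta_pos": [0,0,-0.9],"turn": [0,0,0]},{"delta_pos": [0,0,-0.6],"turn": [0,0,0]},{"delta_pos": [0,0,0],"turn": [0,0,0]}])

```text
t: 22.28
ee_pos: [0.6224, -0.197, 0.2091]
tcp_rot: [0.707, 0.707, 0.001, 0.003]
contact_force: [0.1, 0.6, -0.7]
opening: 0.057
gripper_force: 32.4
```

jog_arm(increments=[{"delta_pos": [0.4,0,0],"turn": [0,0,0]},{"delta_pos": [0.8,-0.04,0],"turn": [0,0,0]},{"delta_pos": [0.9,-0.04,0],"turn": [0,0,0]},{"delta_pos": [0.9,-0.04,0],"turn": [0,0,0]},{"delta_pos": [0.9,-0.04,0],"turn": [0,0,0]}])

```text
t: 22.9
ee_pos: [0.6105, 0.0398, 0.2045]
tcp_rot: [0.707, 0.707, -0.0, -0.0]
contact_force: [0.8, -0.1, -1.2]
opening: 0.0562
gripper_force: 32.4
```

jog_arm(increments=[{"delta_pos": [0.9,-0.04,0],"turn": [0,0,0]},{"delta_pos": [0.9,0,0],"turn": [0,0,0]},{"delta_pos": [0.7,0,0],"turn": [0,0,0]},{"delta_pos": [0.27,0,0],"turn": [0,0,0]},{"delta_pos": [0,0,0],"turn": [0,0,0]}])

```text
t: 23.52
ee_pos: [0.6083, 0.2045, 0.2044]
tcp_rot: [0.706, 0.708, -0.0, -0.0]
contact_force: [0.2, -0.3, -0.4]
opening: 0.0563
gripper_force: 32.4
```

jog_arm(increments=[{"delta_pos": [0,0,0.6],"turn": [0,0,0]},{"delta_pos": [0,0,0.8],"turn": [0,0,0]},{"delta_pos": [0,0,0.6],"turn": [0,0,0]},{"delta_pos": [0,0,0],"turn": [0,0,0]},{"delta_pos": [0,0,0],"turn": [0,0,0]}])

```text
t: 24.15
ee_pos: [0.6098, 0.2029, 0.0864]
tcp_rot: [0.708, 0.707, 0.001, 0.0]
contact_force: [0.4, 1.2, -0.0]
opening: 0.0565
gripper_force: 32.4
```

Run:
```python
from h import *
s=snap('side','side10.png'); e=ctrl.sense()['ee_pos'];print(e)
cv2.imwrite('pics/c10.png',cv2.resize(s['frame'][180:390,130:410,::-1],None,fx=2.5,fy=2.5))
```

```text
[0.61000056 0.20319486 0.08676444]
```

View pics/c10.png

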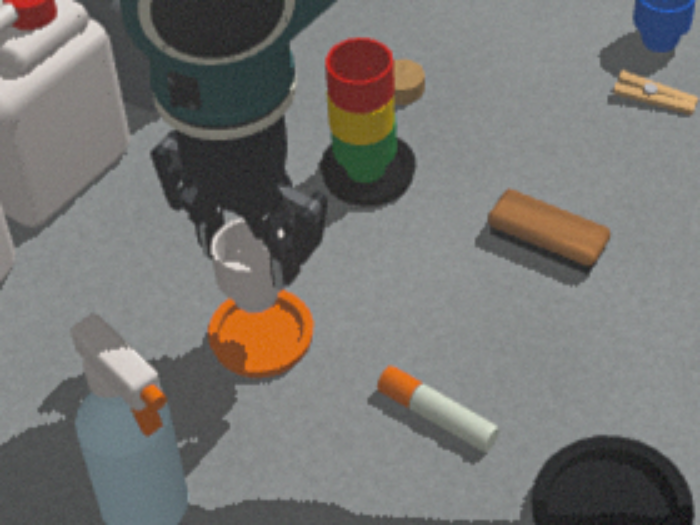

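jog_arm(increments=[{"delta_pos": [0,0,0.35],"turn": [0,0,0]},{"delta_pos": [0,0,0.3],"turn": [0,0,0]},{"delta_pos": [0,0,0.13],"turn": [0,0,0]},{"delta_pos": [0,0,0.04],"turn": [0,0,0]},{"delta_pos": [0,0,0],"turn": [0,0,0]}])

```text
t: 24.82
ee_pos: [0.6087, 0.2036, 0.0364]
tcp_rot: [0.707, 0.707, -0.0, 0.0]
contact_force: [-8.5, -4.3, 19.0]
opening: 0.0569
gripper_force: 34.8
```

jog_arm(increments=[{"delta_pos": [0,0,0.02],"turn": [0,0,0]},{"delta_pos": [0,0,0.02],"turn": [0,0,0]},{"delta_pos": [0,0,0],"turn": [0,0,0]}])

```text
t: 25.2
ee_pos: [0.609, 0.204, 0.0359]
tcp_rot: [0.707, 0.707, -0.0, 0.0]
contact_force: [-19.4, -9.1, 48.3]
opening: 0.0565
gripper_force: 38.0
```

jog_arm(increments=[{"delta_pos": [0,0,0],"turn": [0,0,0]},{"delta_pos": [0,0,0],"turn": [0,0,0]},{"delta_pos": [0,0,0],"turn": [0,0,0]},{"delta_pos": [0,0,-0.4],"turn": [0,0,0]},{"delta_pos": [0,0,-0.8],"turn": [0,0,0]}], claw=1)

```text
t: 25.82
ee_pos: [0.6083, 0.2033, 0.1061]
tcp_rot: [0.707, 0.707, -0.001, -0.001]
contact_force: [0.5, -0.2, 1.7]
opening: 0.0856
gripper_force: 0.0
```

jog_arm(increments=[{"delta_pos": [0,0,-0.8],"turn": [0,0,0]},{"delta_pos": [0,0,-0.5],"turn": [0,0,0]},{"delta_pos": [-0.4,-0.4,0],"turn": [0,0,0]},{"delta_pos": [-0.7,-0.4,0],"turn": [0,0,0]},{"delta_pos": [-0.8,-0.4,0],"turn": [0,0,0]}])

```text
t: 26.45
ee_pos: [0.5363, 0.0889, 0.1847]
tcp_rot: [0.707, 0.707, 0.0, 0.0]
contact_force: [2.2, -0.3, 0.5]
opening: 0.0854
gripper_force: 0.0
```

jog_arm(increments=[{"delta_pos": [-0.8,-0.4,0],"turn": [0,0,0]},{"delta_pos": [-0.8,-0.3,0],"turn": [0,0,0]},{"delta_pos": [-0.8,-0.2,0],"turn": [0,0,0]},{"delta_pos": [-0.8,-0.13,0],"turn": [0,0,0]},{"delta_pos": [-0.8,0,0],"turn": [0,0,0]}])

```text
t: 27.08
ee_pos: [0.4748, -0.152, 0.1849]
tcp_rot: [0.707, 0.707, -0.0, 0.001]
contact_force: [1.1, -0.6, -0.1]
opening: 0.0856
gripper_force: 0.0
```

jog_arm(increments=[{"delta_pos": [-0.8,0,0],"turn": [0,0,0]},{"delta_pos": [-0.8,0,0],"turn": [0,0,0]},{"delta_pos": [-0.5,0,0],"turn": [0,0,0]},{"delta_pos": [0,0,0],"turn": [0,0,0]},{"delta_pos": [0,0,0],"turn": [0,0,0]}])

```text
t: 27.7
ee_pos: [0.4754, -0.2757, 0.1841]
tcp_rot: [0.707, 0.707, 0.0, 0.0]
contact_force: [-0.0, 0.9, -0.2]
opening: 0.0855
gripper_force: 0.0
```

Run:
```python
import h
from h import *
s=snap('side','side11.png'); d=snap('top','top11.png'); e=ctrl.sense()['ee_pos'];print(e)
print(fit([s],'blue',.4752,-.2806,CUP))
h.mask=lambda im,c:(lambda b:(abs(b[...,0]-b[...,2])<40)&(b[...,0]>60)&(b[...,2]>60))(cv2.GaussianBlur(im,(3,3),0).astype(int))
cv2.imwrite('pics/c11.png',np.hstack([cv2.resize(s['frame'][270:345,190:290,::-1],(400,300),interpolation=2),cv2.resize(d['frame'][160:235,185:285,::-1],(400,300),interpolation=2)]))
```

```text
[ 0.47548469 -0.27542835  0.18390931]
(array([ 0.4746, -0.2804]), np.float64(0.148))
```

View pics/c11.png

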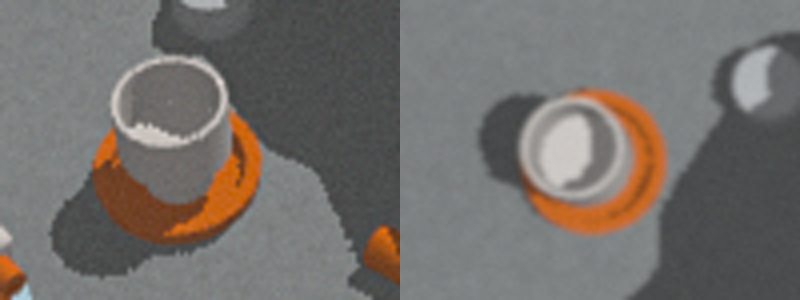

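Run:
```python
from h import *
s=np.load('pics/side.npz'); d=np.load('pics/top.npz')
u=(229,196.5);v=(232.5,295.2)
for z in(.056,.06,.064,.068,.072):print(z,px2w(d,*u,z)[:2].round(4),px2w(s,*v,z)[:2].round(4))
print('dish',px2w(d,234,200.75,.008)[:2], px2w(s,190+177/4,270+175/4,.011)[:2])
```

```text
0.056 [0.6106 0.198 ] [0.6115 0.1964]
0.06 [0.6099 0.1972] [0.6094 0.1989]
0.064 [0.6091 0.1963] [0.6072 0.2014]
0.068 [0.6084 0.1954] [0.6051 0.2039]
0.072 [0.6077 0.1946] [0.603  0.2064]
dish [0.60980309 0.19653248] [0.60602781 0.20551673]
```

jog_arm(increments=[{"delta_pos": [-0.085,0,0.5],"turn": [0,0,0]},{"delta_pos": [0,0,0.8],"turn": [0,0,0]},{"delta_pos": [0,0,0.7],"turn": [0,0,0]},{"delta_pos": [0,0,0],"turn": [0,0,0]},{"delta_pos": [0,0,0],"turn": [0,0,0]}])

```text
t: 28.42
ee_pos: [0.4761, -0.2814, 0.065]
tcp_rot: [0.707, 0.707, 0.0, 0.001]
contact_force: [0.8, 0.8, 1.6]
opening: 0.0852
gripper_force: 0.0
```

jog_arm(increments=[{"delta_pos": [0.01,-0.01,0.4],"turn": [0,0,0]},{"delta_pos": [0,0,0.18],"turn": [0,0,0]},{"delta_pos": [0,0,0],"turn": [0,0,0]},{"delta_pos": [0,0,0],"turn": [0,0,0]}])

```text
t: 28.92
ee_pos: [0.475, -0.2813, 0.0295]
tcp_rot: [0.707, 0.707, 0.0, 0.001]
contact_force: [0.3, -0.3, 0.4]
opening: 0.0857
gripper_force: 0.0
```

jog_arm(increments=[{"delta_pos": [0,0,0],"turn": [0,0,0]},{"delta_pos": [0,0,0],"turn": [0,0,0]},{"delta_pos": [0,0,0],"turn": [0,0,0]},{"delta_pos": [0,0,0],"turn": [0,0,0]},{"delta_pos": [0,0,0],"turn": [0,0,0]}], claw=0)

```text
t: 29.55
ee_pos: [0.4748, -0.2813, 0.0292]
tcp_rot: [0.707, 0.707, -0.0, 0.0]
contact_force: [-2.6, 1.2, 10.6]
opening: 0.0566
gripper_force: 30.0
```

jog_arm(increments=[{"delta_pos": [0,0,-0.5],"turn": [0,0,0]},{"delta_pos": [0,0,-0.8],"turn": [0,0,0]},{"delta_pos": [0,0,-0.9],"turn": [0,0,0]},{"delta_pos": [0,0,-0.6],"turn": [0,0,0]},{"delta_pos": [0,0,0],"turn": [0,0,0]}])

```text
t: 30.18
ee_pos: [0.4756, -0.2817, 0.1992]
tcp_rot: [0.707, 0.707, 0.0, 0.002]
contact_force: [-1.0, 0.7, -1.0]
opening: 0.0563
gripper_force: 32.4
```

jog_arm(increments=[{"delta_pos": [0.4,0,0],"turn": [0,0,0]},{"delta_pos": [0.7,0,0],"turn": [0,0,0]},{"delta_pos": [0.8,0,0],"turn": [0,0,0]},{"delta_pos": [0.8,0.1,0],"turn": [0,0,0]},{"delta_pos": [0.8,0.2,0],"turn": [0,0,0]}])

```text
t: 30.8
ee_pos: [0.4917, -0.0689, 0.1957]
tcp_rot: [0.707, 0.707, -0.0, -0.0]
contact_force: [1.5, -0.7, 0.3]
opening: 0.0561
gripper_force: 32.4
```

jog_arm(increments=[{"delta_pos": [0.8,0.2,0],"turn": [0,0,0]},{"delta_pos": [0.8,0.4,0],"turn": [0,0,0]},{"delta_pos": [0.8,0.4,0],"turn": [0,0,0]},{"delta_pos": [0.8,0.4,0],"turn": [0,0,0]},{"delta_pos": [0.7,0.3,0],"turn": [0,0,0]}])

```text
t: 31.42
ee_pos: [0.5942, 0.1656, 0.1953]
tcp_rot: [0.707, 0.707, -0.001, -0.001]
contact_force: [1.3, -1.4, 0.1]
opening: 0.0562
gripper_force: 32.4
```

jog_arm(increments=[{"delta_pos": [0.5,0.2,0],"turn": [0,0,0]},{"delta_pos": [0.1,0.03,0],"turn": [0,0,0]},{"delta_pos": [0,0,0.4],"turn": [0,0,0]},{"delta_pos": [0,0,0.6],"turn": [0,0,0]},{"delta_pos": [0,0,0.4],"turn": [0,0,0]}])

```text
t: 32.05
ee_pos: [0.6071, 0.1982, 0.1103]
tcp_rot: [0.707, 0.707, -0.001, -0.001]
contact_force: [-0.1, 0.1, -1.0]
opening: 0.0561
gripper_force: 32.4
```

jog_arm(increments=[{"delta_pos": [0,0,0],"turn": [0,0,0]},{"delta_pos": [0,0,0],"turn": [0,0,0]}])

```text
t: 32.3
ee_pos: [0.6085, 0.199, 0.1133]
tcp_rot: [0.707, 0.707, 0.0, 0.0]
contact_force: [-0.5, 0.4, -0.1]
opening: 0.0565
gripper_force: 32.4
```

Run:
```python
from h import *
s=snap('side','side12.png'); d=snap('top','top12.png'); e=ctrl.sense()['ee_pos'];print(e)
cv2.imwrite('pics/c12.png',np.hstack([cv2.resize(s['frame'][230:350,180:300,::-1],(480,480),interpolation=2)]))
```

```text
[0.60886245 0.19904986 0.11366611]
```

View pics/c12.png

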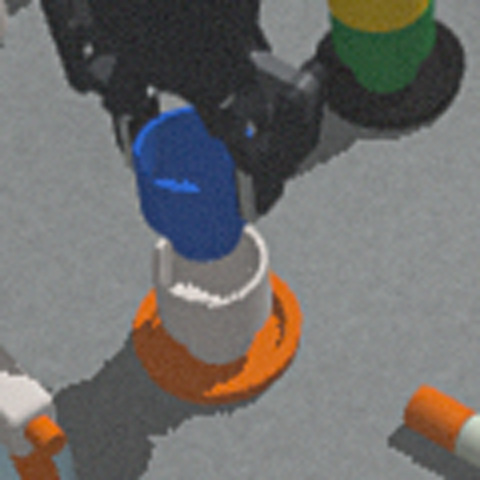

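Run:
```python
from h import *
s=np.load('pics/side.npz')
im=s['frame'][:,:,::-1].copy(); im=cv2.resize(im[230:350,180:300],(720,600)) if 0 else cv2.resize(im[230:350,180:300],(600,600))
def circ(x,y,z,r,c):
    p=np.array([w2px(s,(x+r*np.cos(a),y+r*np.sin(a),z)) for a in A]); cv2.polylines(im,[np.round((p-[180,230]+.5)*5).astype(int)],1,c,1)
e=(.6088,.199,.1137)
for z,r in((.0,.017),(.026,.028),(.06,.028)): circ(e[0],e[1],e[2]-.0295+z,r,(0,255,255))
for z,r in((.030,.028),(.064,.028)): circ(.609,.199,z,r,(0,255,0))
circ(.609,.199,.064,.025,(0,255,0))
cv2.imwrite('pics/c13.png',im)
```

```text
(no output)
```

View pics/c13.png

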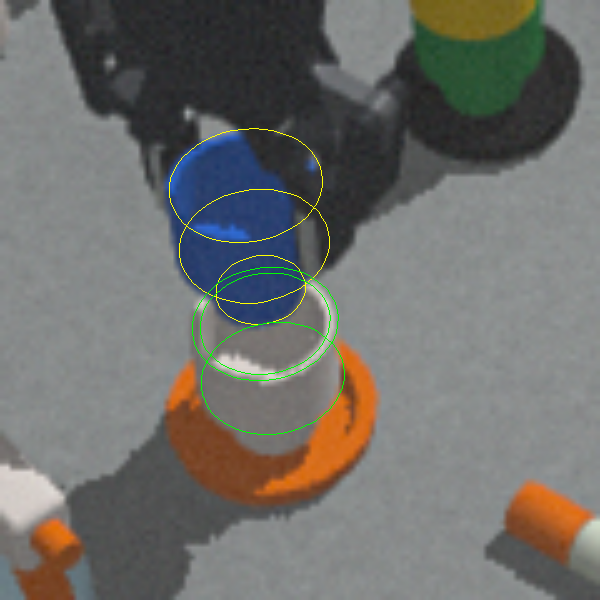

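jog_arm(increments=[{"delta_pos": [0,0,0.25],"turn": [0,0,0]},{"delta_pos": [0,0,0.25],"turn": [0,0,0]},{"delta_pos": [0,0,0.15],"turn": [0,0,0]},{"delta_pos": [0,0,0.06],"turn": [0,0,0]},{"delta_pos": [0,0,0],"turn": [0,0,0]}])

```text
t: 33.02
ee_pos: [0.6084, 0.199, 0.0697]
tcp_rot: [0.707, 0.707, -0.0, -0.0]
contact_force: [-0.4, 0.2, -0.7]
opening: 0.0565
gripper_force: 32.4
```

jog_arm(increments=[{"delta_pos": [0,0,0.04],"turn": [0,0,0]},{"delta_pos": [0,0,0.03],"turn": [0,0,0]},{"delta_pos": [0,0,0],"turn": [0,0,0]}])

```text
t: 33.4
ee_pos: [0.609, 0.1993, 0.0671]
tcp_rot: [0.707, 0.707, 0.001, 0.0]
contact_force: [-4.9, -2.8, 17.5]
opening: 0.0562
gripper_force: 33.9
```

Seated. Release, withdraw and check.

jog_arm(increments=[{"delta_pos": [0,0,0],"turn": [0,0,0]},{"delta_pos": [0,0,0],"turn": [0,0,0]},{"delta_pos": [0,0,0],"turn": [0,0,0]},{"delta_pos": [0,0,-0.4],"turn": [0,0,0]},{"delta_pos": [0,0,-0.8],"turn": [0,0,0]}], claw=1)

```text
t: 34.02
ee_pos: [0.6077, 0.1988, 0.1386]
tcp_rot: [0.707, 0.707, -0.001, -0.001]
contact_force: [0.1, -0.3, 0.8]
opening: 0.0854
gripper_force: 0.0
```

jog_arm(increments=[{"delta_pos": [0,0,-0.8],"turn": [0,0,0]},{"delta_pos": [-0.3,-0.6,0],"turn": [0,0,0]},{"delta_pos": [-0.6,-0.7,0],"turn": [0,0,0]},{"delta_pos": [-0.8,-0.7,0],"turn": [0,0,0]},{"delta_pos": [-0.8,-0.3,0],"turn": [0,0,0]}])

```text
t: 34.65
ee_pos: [0.4695, 0.049, 0.1869]
tcp_rot: [0.707, 0.708, -0.0, 0.001]
contact_force: [1.8, -1.5, 1.4]
opening: 0.0852
gripper_force: 0.0
```

jog_arm(increments=[{"delta_pos": [-0.8,0,0],"turn": [0,0,0]},{"delta_pos": [-0.8,0,0],"turn": [0,0,0]},{"delta_pos": [-0.8,0,0],"turn": [0,0,0]},{"delta_pos": [-0.6,0,0],"turn": [0,0,0]},{"delta_pos": [0,0,0],"turn": [0,0,0]}])

```text
t: 35.28
ee_pos: [0.4712, -0.1325, 0.1868]
tcp_rot: [0.709, 0.706, -0.0, 0.001]
contact_force: [0.4, 1.2, 0.1]
opening: 0.0855
gripper_force: 0.0
```

Run:
```python
from h import *
s=snap('side','side14.png'); d=snap('top','top14.png'); print(ctrl.sense()['ee_pos'])
cv2.imwrite('pics/c14.png',cv2.resize(s['frame'][150:400,120:390,::-1],(648,600),interpolation=2))
```

```text
[ 0.47143775 -0.12962257  0.18661694]
```

View pics/c14.png

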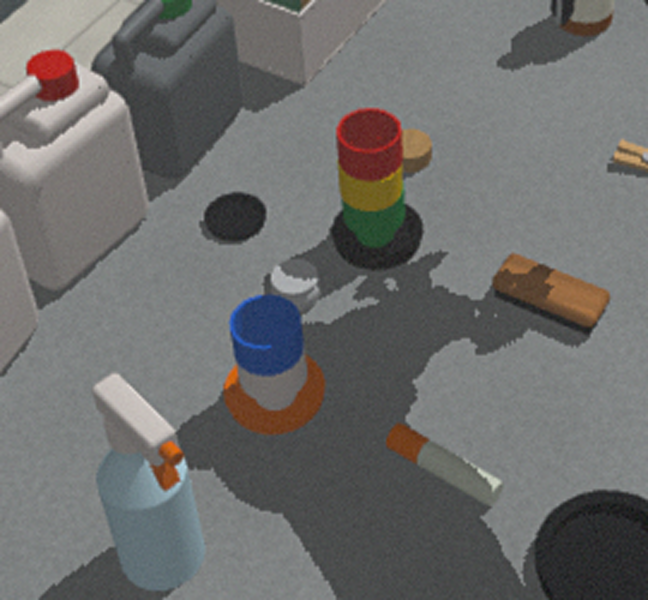

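Both stacks are seated and upright: red/yellow/green at (370,180) in the black dish, blue/white at (268,360) in the orange dish. The bottles are still standing.

```bash
python3 -c "
from plant import ctrl
print(ctrl.sign_off())"
```

```text
the job is handed in; nothing more can be done
None
```

The job is handed in: green, yellow and red are nested in the 84 mm black dish, white and blue in the orange dish, and the last picture shows every cup upright and both bottles standing; it finished at about 35 s of the 125 s allowed.

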